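# Close up the check-weight case

### The job

The case of balance check weights has been left open. Push its upright inner flap over with the fingers until it lies flat over the small weights, and only then push the lid over and press it fully shut, without letting it slam. This is pushing work only: pick nothing up, leave the weights and everything else on the bench where they are, and finish with the hand clear.

Things in the scene. Friction and masses are not known exactly. Their poses are not given: they have to be found in the camera images.
- case: Grey plastic case, fixed on the bench: open shell 180 mm deep (its x), 280 wide (y), 65 high, walls 4. Origin: on the bench under its centre; x points from its front to its back (away from the robot, give or take 0.5 rad), y to its left, z up. Left half (+y): four loose weights in black foam. Right half (-y): small weights (tops under 47 mm), to be covered by the flap. Lid hinged on the back wall
- lid (a joint): Angle of the lid, rad: 0 = shut flush on the shell, 1.57 = upright; starts at 1.45 to 1.7, stop at 1.9. A stiff friction hinge (0.6 N m): it stays wherever it is left and never falls shut by itself; about 4 N at its free edge moves it when upright, 2 N when nearly shut
- lid_hinge (a point): Middle of the lid's hinge axis, which runs along the case's y: at (90, 0, 65.5) mm in the case frame
- lid_edge (a point): Middle of the free edge of the lid's outer face. The lid is a grey shell 180 mm from hinge to free edge, 280 wide, 28 deep; its outer face lies 28 mm off the hinge axis. Shut, this face is the top and this point is at (-90, 0, 93.5) mm in the case frame; open, the face looks to the back, away from the robot. A thumb lip 70 mm wide and 7 thick stands out 10 mm from the free edge, at the lid's rim
- flap (a joint): Angle of the flap, rad: 0 = folded down flat, 1.57 = upright; starts at 1.4 to 1.7, stop at 1.85. Light friction hinge (0.09 N m): stays wherever it is left, about 1 N at its free edge moves it. It folds inwards, from the case's right end wall towards its middle. While it is up it blocks the lid
- flap_hinge (a point): Middle of the flap's hinge axis, which runs along the case's x just inside the right end wall: at (0, -128, 54) mm in the case frame
- flap_edge (a point): Middle of the free edge of the flap's outer face (faces the case's right, -y, when upright; up when folded; then this point is at (0, 7, 56) mm in the case frame). White plate, 158 mm along the hinge, 124 from hinge to edge plus a middle tab 45 wide, 11 long; 4 thick, hinge axis at mid-thickness. Two ribs 120 long, 5 wide, 2.5 proud cross the outer face 30 and 95 mm from the hinge
- weight_500: Bare steel 500 g knob weight, 38 mm across, 57 mm tall, loose in its well in the left half of the case, top 73 mm above the bench. Origin: centre of its underside, 16 mm above the bench. Not to be touched.
- weight_200a: Bare steel 200 g knob weight, 28 mm across, 44 mm tall, loose in its well in the left half of the case, top 60 mm above the bench. Origin: centre of its underside, 16 mm above the bench. Not to be touched.
- weight_200b: Bare steel 200 g knob weight, 28 mm across, 44 mm tall, loose in its well in the left half of the case, top 60 mm above the bench. Origin: centre of its underside, 16 mm above the bench. Not to be touched.
- weight_100: Bare steel 100 g knob weight, 22 mm across, 35 mm tall, loose in its well in the left half of the case, top 51 mm above the bench. Origin: centre of its underside, 16 mm above the bench. Not to be touched.
- forceps: Bystander: steel weight forceps, 160 mm long, 8 mm high, lying in front of the case. Origin: underside, middle
- mug: Bystander: white ceramic mug, 82 mm across, 88 mm tall, handle at its +y. Origin: centre of its underside. Stands to the left of the case or behind its right corner (changes places with the tub)
- tub: Bystander: white plastic tub with snap lid, 102 mm across, 106 mm tall. Origin: centre of its underside. Stands behind the case's right corner or to its left (changes places with the mug)
- brush_jar: Bystander: grey jar 76 mm across and 90 mm tall with five paint brushes sticking up to 260 mm. Origin: centre of its underside. Stands behind the case's left corner
- dish: Bystander: small white ceramic dish, 76 mm across, 34 mm tall. Origin: centre of its underside. Stands to the right of the case, towards the front

How it is judged:
By the outcome, as a careful person would: the job done as asked, in the order asked, and still so for the second after the job is handed in, with the robot touching nothing.
It also fails if it takes over 58 s, if anything falls off the work surface, if the arm or the gripper's body presses on something with over 40 N, if the wrist force passes 120 N, or if a joint passes its speed limit or range.

### The arm

A 7-joint arm with a two-finger parallel gripper is mounted at the origin on the work surface. World frame = base frame: x ahead of the robot, y to its left, z up, the work surface at z = 0. Lengths are in m, angles in rad, forces in N, time in s.
With the tool pointing down it reaches from about 0.4 to 0.925 m from the base axis. Payload 5.6 kg.
Tool frame: the origin (TCP) lies on the centre line of the jaws, within the pads' length; the fingertips stand 8 mm ahead of it and the grasp point (between the pads) lies 11 mm behind it; z points along the fingers, y is the direction in which the jaws open and shut (so a half turn about z gives the same grasp; the last joint's range is limited). The gripper opens to 85 mm and grips with 20 to 120 N. Pads are 22 mm wide; open, the fingers measure 114 mm over their backs; the gripper's body (76 mm by 85 mm) begins 54 mm behind the grasp point. The pads swing forward as they close: fully open they stand 13 mm farther back than shut.
Start: joints at [1.219, 0.468, -0.012, 1.603, 0.006, 1.071, -0.056], TCP at [0.198, -0.619, 0.211] pointing down, gripper open.
Joint ranges: [-2.53, 2.53], [-0.31, 2.02], [-1.57, 1.55], [0.28, 2.44], [-1.29, 4.43], [0.15, 1.84], [-2.92, 2.92]. Speed limits (rad/s): [2.57, 2.57, 3.14, 3.14, 3.14, 3.14, 3.14].

### API

Orientations are given as a unit quaternion [w, x, y, z].
In Python, from station import * gives the robot as it stands. The module is installed in compiled form; this text tells all that it offers.
- The arm moves only by the tool drive_tool, never from a script. Its arguments are lists of equal length, an entry for each row: "dp": the shift along the tool's x, y, z in cm, a list of three; "rot": the turn, a rotation vector about the tool's x, y, z in degrees, a list of three. In form: {"dp": [[dx, dy, dz], ...], "rot": [[rx, ry, rz], ...]}. A call has 1 to 10 rows; each row is the pose to reach, as a shift and turn from the pose commanded when the call began, along the tool's axes at that moment; what a row does not reach only later rows make up. A row lasts 1/10 s, in which the tool goes at most 50 mm and 8.59 degrees, less where a joint would pass 70% of its speed; a pose out of reach is approached as far as the arm can. A call with a gripper value outside its range is refused whole. "hand" is the closure, from 0 (fully open) to 1 (shut), set as the call begins (left out, the last holds). The fingers move at their own pace and stop on an object; "squeeze" is the grip in N (left out, the last holds). Time passes only in rows, so rows that repeat a pose let the fingers close. It gives the time, the measured TCP pose, the force and the opening at its end, in the units of the state.
- get_obs(): the state, without advancing time (a new reading comes with each control period).
- capture(name): name is "scene" or "side" or "wrist"; returns a dict with "img" (420x560x3 uint8, red, green, blue), "camera_matrix" (3x3 intrinsics, pixels), "k1" (the pictures are not rectified: a ray, as slopes to the right and down, at radius r is drawn at 1 + k1 r^2 times it, then the intrinsics apply), "R" (3x3) and "t" (3): a world point X has camera coordinates R X + t. Camera axes: x right, y down, z forward; pixel columns grow to the right and rows downward; lengths in m; the calibration is good to about 2 mm. A picture is of the moment at which its call begins. There is no depth.
- sign_off(): hands the job in, once; it reports no verdict.
Trained networks look in a picture, given as the dict that the camera call returned (one of the last four; its "shot" number tells which), for a name from the list of things; names that differ only in an ending like _2 or _b are one class to them, and where a whole thing is asked for, a point or a joint stands for the part that bears it (a point fixed in the world has none). Each returns a list of dicts, best first, with "score" (0 to 1); they miss things now and then, are a little off and sometimes report something else, mostly with a low value. They report only what shows in the picture. A call takes as long as a camera call.
- boxes_of(picture, target): "bbox" ([centre column, centre row, width, height] in pixels, round what is visible of it).
- landmark_of(picture, target): "pixel" ([column, row] in pixels: a listed point, or the origin of a listed thing).
The state is a dict: "time_s": time; "joints": joint angles; "qvel": joint speeds; "joint_efforts": joint torques, N m; "position": TCP position; "ee_rot": TCP orientation; "contact_force": force on the tool from outside, world axes, zero at the start; "wrist_torque": the same for the moment, N m; "width": finger opening in m.
Only numpy, scipy, OpenCV 4.12 (cv2) and the standard library are available. Lean on these libraries where they do the work, as an engineer would, in place of code of your own. Each camera call takes 0.05 s, during which the arm holds its last target.

## Working session

There is one attempt and no reset: what is moved stays moved. The work goes in short steps, Python scripts to look and compute and a tool call to move; the robot and the scene stay as the last step left them, time stands still between calls to the robot, and variables do not carry over. Pictures are saved under pics/ and viewed, and the job is handed in when it is done.

Besides the shell and the picture viewer there is one more tool, called after "Call:" as name(argument=value, ...), one argument or row to a line, values as JSON. drive_tool: Moves the arm, as the interface text tells. Its arguments: {"type":"object","properties":{"dp":{"type":"array","items":{"type":"array","items":{"type":"number"}}},"rot":{"type":"array","items":{"type":"array","items":{"type":"number"}}},"hand":{"type":"number"},"squeeze":{"type":"number"}},"required":["dp","rot"]}

```bash
mkdir -p pics; cat > h.py <<'E'
from station import *
import numpy as np, cv2
from scipy.spatial.transform import Rotation as Rn
from scipy.optimize import least_squares
def save(c,n): cv2.imwrite('pics/'+n+'.png', c['img'][:,:,::-1])
def proj(c,X):
    X=np.atleast_2d(X); p=X@np.array(c['R']).T+np.array(c['t']); s=p[:,:2]/p[:,2:]
    r2=(s**2).sum(1,keepdims=True); s=s*(1+c['k1']*r2); K=np.array(c['camera_matrix'])
    return s@K[:2,:2].T+K[:2,2]
def Q(o): 
    q=o['ee_rot']; return Rn.from_quat([q[1],q[2],q[3],q[0]])
def case2w(p,X):  # p: x,y,yaw
    X=np.atleast_2d(X); c,s=np.cos(p[2]),np.sin(p[2])
    return np.c_[p[0]+c*X[:,0]-s*X[:,1], p[1]+s*X[:,0]+c*X[:,1], X[:,2]]
E
python3 - <<'E'
from h import *
o=get_obs(); print({k:np.round(v,3) for k,v in o.items()})
for n in ['scene','side','wrist']:
    c=capture(n); save(c,n+'0'); print(n,np.round(c['camera_matrix'],1).tolist(),c['k1'],np.round(-np.array(c['R']).T@c['t'],3))
    for t in ['case','lid_hinge','lid_edge','flap_hinge','flap_edge','weight_500','weight_200a','weight_100','forceps','mug','tub','brush_jar','dish']:
        print(t,[(np.round(d['pixel'],0).tolist(),round(d['score'],2)) for d in landmark_of(c,t)[:3]])
E
```

```text
{'time_s': np.float64(0.0), 'joints': array([ 1.219,  0.468, -0.012,  1.604,  0.006,  1.071, -0.056]), 'qvel': array([-0.   , -0.   , -0.   , -0.   ,  0.   ,  0.002,  0.   ]), 'joint_efforts': array([-0.0000e+00, -5.3239e+01,  2.1000e-02, -2.5131e+01,  1.1000e-02,
        8.0000e-03,  0.0000e+00]), 'position': array([ 0.197, -0.619,  0.21 ]), 'ee_rot': array([-0.001,  0.988,  0.154, -0.   ]), 'contact_force': array([ 0.532, -0.439,  0.479]), 'wrist_torque': array([-0.023,  0.036,  0.038]), 'width': np.float64(0.085)}
scene [[441.9, 0.0, 282.9], [0.0, 441.9, 209.2], [0.0, 0.0, 1.0]] -0.01703413554228984 [ 0.652 -0.367  0.883]
case [([286.0, 205.0], 0.74)]
lid_hinge [([326.0, 200.0], 0.61), ([319.0, 125.0], 0.24)]
lid_edge [([360.0, 158.0], 0.87)]
flap_hinge [([268.0, 245.0], 0.85)]
flap_edge [([268.0, 214.0], 0.71)]
weight_500 [([308.0, 191.0], 0.84), ([279.0, 159.0], 0.64)]
weight_200a [([312.0, 167.0], 0.7)]
weight_100 [([308.0, 191.0], 0.84), ([279.0, 159.0], 0.64)]
forceps [([233.0, 184.0], 0.61)]
mug [([320.0, 127.0], 0.96), ([364.0, 157.0], 0.69), ([232.0, 185.0], 0.28)]
tub [([
[... 303 characters left out ...]
48.0], 0.9)]
flap_hinge [([276.0, 242.0], 0.58)]
flap_edge [([272.0, 209.0], 0.89), ([334.0, 285.0], 0.62)]
weight_500 [([275.0, 210.0], 0.69), ([240.0, 204.0], 0.4)]
weight_200a [([272.0, 194.0], 0.43), ([243.0, 215.0], 0.15)]
weight_100 [([275.0, 210.0], 0.69), ([240.0, 204.0], 0.4)]
forceps [([217.0, 231.0], 0.47)]
mug [([255.0, 167.0], 0.82)]
tub [([333.0, 286.0], 0.6)]
brush_jar [([268.0, 197.0], 0.72)]
dish [([261.0, 309.0], 0.73)]
wrist [[338.0, 0.0, 285.3], [0.0, 338.0, 208.6], [0.0, 0.0, 1.0]] -0.08163571233147128 [ 0.266 -0.597  0.373]
case []
lid_hinge []
lid_edge []
flap_hinge []
flap_edge []
weight_500 []
weight_200a []
weight_100 []
forceps []
mug []
tub []
brush_jar []
dish []
```

View pics/scene0.png

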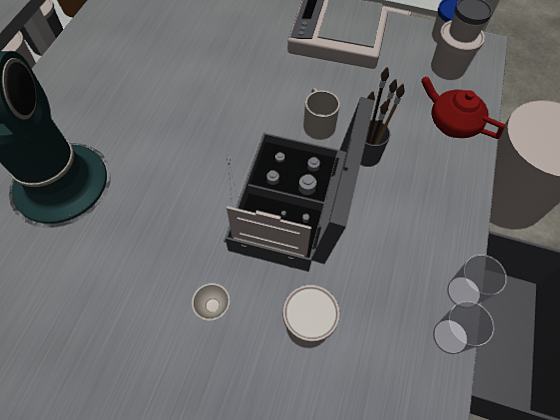

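View pics/side0.png

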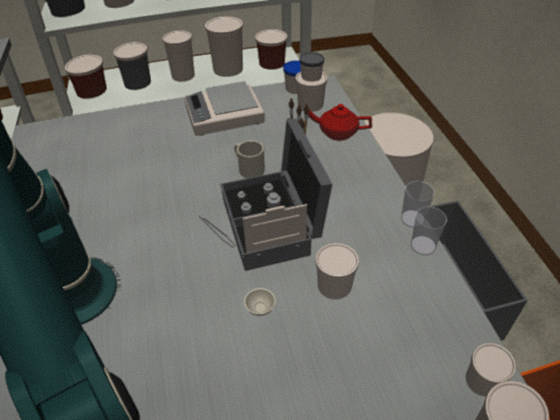

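View pics/wrist0.png

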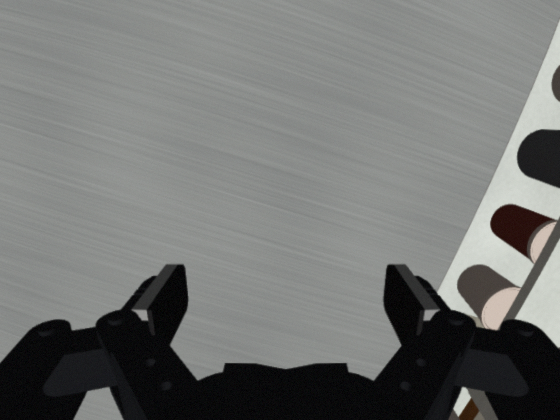

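```bash
cat >> h.py <<'E'
def lidpt(a,X): # X given in shut case frame
    X=np.atleast_2d(X).astype(float).copy(); d=X-[.09,0,.0655]; c,s=np.cos(a),np.sin(a)
    # shut: points to -x. opening raises: (-r,0)->( -r c, r s)
    return np.c_[ .09+d[:,0]*c+d[:,2]*s, d[:,1], .0655-d[:,0]*s+d[:,2]*c]
def flappt(a,X):
    X=np.atleast_2d(X).astype(float).copy(); d=X-[0,-.128,.054]; c,s=np.cos(a),np.sin(a)
    return np.c_[d[:,0], -.128+d[:,1]*c-d[:,2]*s, .054+d[:,1]*s+d[:,2]*c]
LE=np.array([-.09,0,.0935]); FE=np.array([0,.007,.056])
def model(p):
    return {'case':case2w(p,[0,0,0]),'lid_hinge':case2w(p,[.09,0,.0655]),'flap_hinge':case2w(p,[0,-.128,.054]),
     'lid_edge':case2w(p,lidpt(p[3],LE)),'flap_edge':case2w(p,flappt(p[4],FE))}
def box(x0,x1,y0,y1,z0,z1): return np.array([[x,y,z] for x in(x0,x1) for y in(y0,y1) for z in(z0,z1)])
ED=[(0,1),(0,2),(0,4),(1,3),(1,5),(2,3),(2,6),(3,7),(4,5),(4,6),(5,7),(6,7)]
def overlay(c,p,name,crop=None,sc=1):
    im=c['img'][:,:,::-1].copy(); im=cv2.resize(im,None,fx=sc,fy=sc,interpolation=cv2.INTER_CUBIC)
    for b,col in((case2w(p,box(-.09,.09,-.14,.14,0,.065)),(0,255,0)),(case2w(p,lidpt(p[3],box(-.09,.09,-.14,.14,.0655,.0935))),(0,0,255)),
      (case2w(p,flappt(p[4],box(-.079,.079,-.128,-.004,.052,.056))),(255,128,0))):
        u=proj(c,b)*sc
        for i,j in ED: cv2.line(im,tuple(np.int32(u[i])),tuple(np.int32(u[j])),col,1)
    if crop: im=im[crop[1]*sc:crop[3]*sc,crop[0]*sc:crop[2]*sc]
    cv2.imwrite('pics/'+name+'.png',im)
E
python3 - <<'E'
from h import *
import pickle
cs=[capture('scene'),capture('side')]
pickle.dump(cs,open('c0.pkl','wb'))
obs={0:{'lid_hinge':(326,200),'lid_edge':(360,158),'flap_hinge':(268,245),'flap_edge':(268,214),'case':(286,205)},
1:{'lid_hinge':(297,203),'lid_edge':(315,148),'flap_hinge':(276,242),'flap_edge':(272,209),'case':(264,226)}}
def f(p):
    m=model(p); return np.concatenate([(proj(cs[i],m[k])[0]-v) for i in obs for k,v in obs[i].items()])
r=least_squares(f,[.65,-.35,0,1.55,1.55],loss='soft_l1'); print(r.x,r.cost,f(r.x).round(1))
overlay(cs[0],r.x,'ov_scene',(190,70,430,340),3); overlay(cs[1],r.x,'ov_side',(190,100,400,320),3)
E
```

```text
[0.52105911 0.10391627 0.01540868 1.65834119 1.55474895] 10.798939758838326 [ 0.9  1.2  0.8  0.2  0.6 -0.  -0.7  0.1 -0.1  0.3 -2.3 -0.7 -3.4  0.3
 -1.3  3.6  1.3 -1.1 -0.2 -0.8]
```

```bash
python3 - <<'E'
import cv2
for n in('ov_scene','ov_side'):
    print(cv2.imread(f'pics/{n}.png').shape)
from h import *; import pickle
cs=pickle.load(open('c0.pkl','rb')); print(proj(cs[0],[[0,0,0],[.52,.1,0]]),proj(cs[1],[[0,0,0]]))
E
```

```text
(810, 720, 3)
(660, 630, 3)
[[ 60.58748512 182.7887532 ]
 [284.91880908 206.63404317]] [[ 75.04014462 291.18409038]]
```

View pics/ov_scene.png

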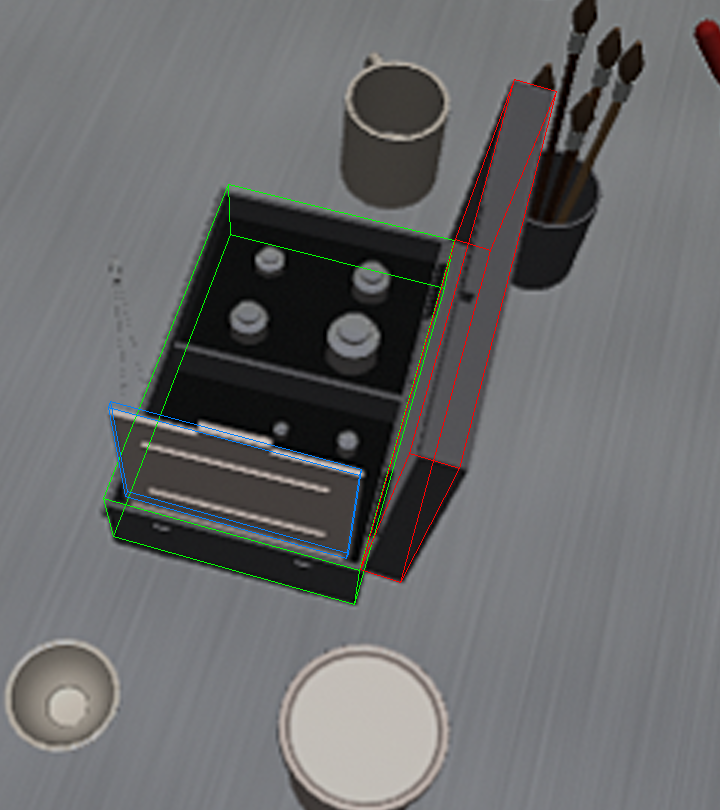

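View pics/ov_side.png

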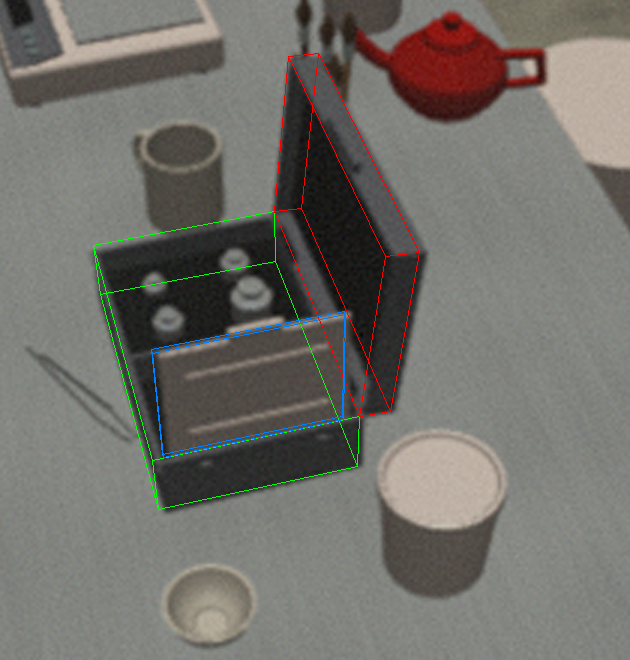

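```bash
cat >> h.py <<'E'
P=np.array([0.52106,0.10392,0.01541,1.658,1.555])
def go(X,o=None):  # case-frame TCP target(s) -> tool dp cm, rot deg
    o=o or get_obs(); Rt=Q(o); X=np.atleast_2d(X)
    W=case2w(P,X); dp=(W-np.array(o['position']))@Rt.as_matrix()*100
    c,s=np.cos(P[2]),np.sin(P[2]); Rd=np.array([[c,s,0],[s,-c,0],[0,0,-1]])
    return dp.round(2), (Rt.inv()*Rn.from_matrix(Rd)).as_rotvec(degrees=True).round(2)
def w2case(X):
    X=np.atleast_2d(X)-[P[0],P[1],0]; c,s=np.cos(P[2]),np.sin(P[2]); return np.c_[c*X[:,0]+s*X[:,1],-s*X[:,0]+c*X[:,1],X[:,2]]
def st():
    o=get_obs(); print('t',round(o['time_s'],2),'case TCP mm',(w2case(o['position'])*1000).round(1),'F',np.round(o['contact_force'],1),'w',o['width'],'tool',Q(o).as_matrix().round(3).tolist()); return o
E
python3 - <<'E'
from h import *; import pickle
cs=pickle.load(open('c0.pkl','rb'))
# bench-plane intersections for the bystanders' origins (net) + brushes by two views
def bench(c,px,z=0):
    f=lambda q: proj(c,[q[0],q[1],z])[0]-px
    return least_squares(f,[.5,0]).x
for n,a,b in(('mug',(320,127),(255,167)),('tub',(308,325),(333,286)),('jar',(368,161),(268,197)),('dish',(210,307),(261,309)),('forceps',(233,184),(217,231))):
    print(n,[w2case([*bench(c,p),0]).round(3).tolist() for c,p in zip(cs,(a,b))])
# brush tips scene (crop px /3 + offset)
for z in(.2,.26): print('tips',z,[w2case([*bench(cs[0],(190+x/3,70+y/3),z),z]).round(3).tolist()[0] for x,y in((585,10),(610,45),(632,60),(583,105),(545,75))])
for z in(.2,.26): print('side tips',z,[w2case([*bench(cs[1],(190+x/3,100+y/3),z),z]).round(3).tolist()[0] for x,y in((302,5),(325,25),(348,22))])
print(case2w(P,lidpt(P[3],LE)), lidpt(P[3],LE), flappt(P[4],FE))
o=st(); print(go([[-.03,-.20,.20],[-.03,-.20,.168]],o))
E
```

```text
mug [[[0.019, 0.243, 0.0]], [[0.033, 0.255, 0.0]]]
tub [[[0.119, -0.249, 0.0]], [[0.118, -0.252, 0.0]]]
jar [[[0.156, 0.176, 0.0]], [[0.039, 0.109, 0.0]]]
dish [[[-0.081, -0.271, 0.0]], [[-0.072, -0.271, 0.0]]]
forceps [[[-0.135, 0.019, 0.0]], [[-0.131, 0.014, 0.0]]]
tips 0.2 [[0.139, 0.262, 0.2], [0.162, 0.234, 0.2], [0.179, 0.224, 0.2], [0.153, 0.174, 0.2], [0.124, 0.193, 0.2]]
tips 0.26 [[0.138, 0.197, 0.26], [0.158, 0.172, 0.26], [0.174, 0.163, 0.26], [0.151, 0.117, 0.26], [0.124, 0.134, 0.26]]
side tips 0.2 [[0.16, 0.286, 0.2], [0.171, 0.245, 0.2], [0.195, 0.244, 0.2]]
side tips 0.26 [[0.134, 0.195, 0.26], [0.145, 0.157, 0.26], [0.166, 0.156, 0.26]]
[[0.65461452 0.10597824 0.24237742]] [[0.13357038 0.         0.24237742]] [[ 0.         -0.12786734  0.18901475]]
t 2.2 case TCP mm [[-334.7 -718.1  211.1]] F [ 0.6 -0.9  0.4] w 0.08567767324623599 tool [[0.953, 0.304, -0.0], [0.304, -0.953, -0.0], [-0.0, 0.0, -1.0]]
(array([[ 44.14, -40.79,   1.11],
       [ 44.14, -40.79,   4.31]]), array([1.00e-02, 0.00e+00, 1.68e+01]))
```

Call:
drive_tool(
  dp=[
    [3.4,-3.1,0.1],
    [6.8,-6.2,0.2],
    [10.2,-9.3,0.3],
    [13.6,-12.4,0.4],
    [17.0,-15.5,0.5],
    [20.4,-18.6,0.6],
    [23.8,-21.7,0.7],
    [27.2,-24.8,0.8],
    [30.6,-27.9,1.0],
    [34.0,-31.0,1.1],
  ],
  rot=[
    [0,0,2],
    [0,0,4],
    [0,0,6],
    [0,0,8],
    [0,0,10],
    [0,0,12],
    [0,0,14],
    [0,0,16],
    [0,0,16.8],
    [0,0,16.8],
  ],
  hand=1,
  squeeze=20,
)

```text
time_s: 3.2
position: [0.428, -0.219, 0.2004]
ee_rot: [0.0, 1.0, 0.008, 0.0]
contact_force: [1.5, -1.2, 0.2]
width: 0.0003
```

```bash
python3 - <<'E'
from h import *
o=st(); print(go([[-.03,-.19,.20],[-.03,-.17,.178]],o))
E
```

```text
t 3.2 case TCP mm [[ -98.1 -321.5  200.4]] F [ 1.5 -1.2  0.2] w 0.00025334209226887276 tool [[1.0, 0.015, 0.001], [0.015, -1.0, -0.001], [0.001, 0.001, -1.0]]
(array([[  6.8 , -13.15,   0.03],
       [  6.8 , -15.15,   2.23]]), array([ 0.03, -0.04, -0.02]))
```

Call:
drive_tool(
  dp=[
    [1.7,-3.3,0.3],
    [3.4,-6.6,0.8],
    [5.1,-9.9,1.3],
    [6.8,-13.0,1.8],
    [6.8,-14.5,2.2],
    [6.8,-15.2,2.2],
    [6.8,-15.2,2.2],
  ],
  rot=[
    [0,0,0],
    [0,0,0],
    [0,0,0],
    [0,0,0],
    [0,0,0],
    [0,0,0],
    [0,0,0],
  ],
)

```text
time_s: 3.9
position: [0.4927, -0.0671, 0.1781]
ee_rot: [0.0, 1.0, 0.008, -0.0]
contact_force: [0.4, 0.1, -0.9]
width: 0.0
```

```bash
python3 - <<'E'
from h import *
o=st()
c=capture('scene'); overlay(c,P,'s2',(190,70,430,340),3); print(proj(c,case2w(P,w2case(o['position'])))) 
# flap arc: leading bottom corner at radius r, tool TCP
hw=.0145
def tcp(a,r=.108,off=.002):
    n=np.array([-np.sin(a),np.cos(a)]); u=np.array([np.cos(a),np.sin(a)])
    p=np.array([-.128,.054])+r*u+off*n
    return [-.03,p[0]-hw,p[1]+.008]
A=np.arange(1.5,-.05,-.1)
for a,d in zip(A,go([tcp(a) for a in A],o)[0]): print(round(a,2),np.round(tcp(a),4),d)
E
```

```text
t 3.9 case TCP mm [[ -31.  -170.5  178.1]] F [ 0.4  0.1 -0.9] w 9.752578426348349e-06 tool [[1.0, 0.017, -0.0], [0.017, -1.0, -0.0], [-0.0, 0.0, -1.0]]
[[243.37295368 232.91951554]]
1.5 [-0.03   -0.1369  0.1699] [ 0.1  -3.37  0.83]
1.4 [-0.03   -0.1261  0.1688] [ 0.1  -4.44  0.94]
1.3 [-0.03   -0.1155  0.1666] [ 0.11 -5.5   1.15]
1.2 [-0.03   -0.1052  0.1634] [ 0.11 -6.53  1.48]
1.1 [-0.03   -0.0953  0.1592] [ 0.11 -7.52  1.9 ]
1.0 [-0.03   -0.0858  0.154 ] [ 0.11 -8.47  2.42]
0.9 [-0.03   -0.0769  0.1478] [ 0.11 -9.36  3.03]
0.8 [-0.03   -0.0687  0.1409] [  0.11 -10.18   3.73]
0.7 [-0.03   -0.0612  0.1331] [  0.11 -10.93   4.5 ]
0.6 [-0.03   -0.0545  0.1246] [  0.12 -11.6    5.35]
0.5 [-0.03   -0.0487  0.1155] [  0.12 -12.18   6.26]
0.4 [-0.03   -0.0438  0.1059] [  0.12 -12.67   7.22]
0.3 [-0.03   -0.0399  0.0958] [  0.12 -13.06   8.23]
0.2 [-0.03   -0.0371  0.0854] [  0.12 -13.35   9.27]
0.1 [-0.03   -0.0352  0.0748] [  0.12 -13.53  10.34]
-0.0 [-0.03   -0.0345  0.064 ] [  0.12 -13.6   11.41]
```

View pics/s2.png

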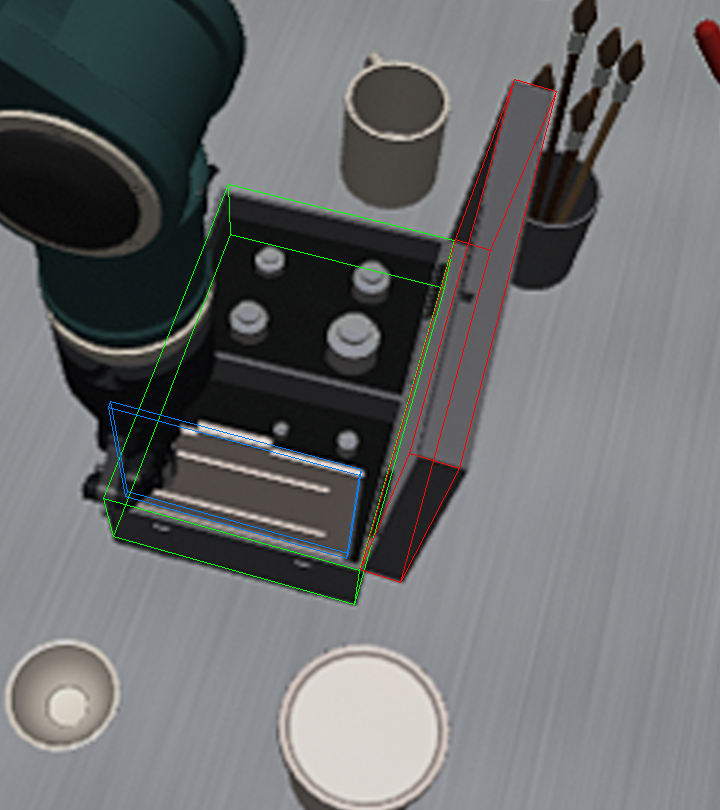

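Call:
drive_tool(
  dp=[
    [0.1,-1.2,0.3],
    [0.1,-2.3,0.6],
    [0.1,-3.4,0.8],
    [0.1,-4.4,0.9],
    [0.1,-5.5,1.2],
    [0.1,-6.5,1.5],
    [0.1,-7.5,1.9],
    [0.1,-8.5,2.4],
    [0.1,-9.4,3.0],
    [0.1,-10.2,3.7],
  ],
  rot=[
    [0,0,0],
    [0,0,0],
    [0,0,0],
    [0,0,0],
    [0,0,0],
    [0,0,0],
    [0,0,0],
    [0,0,0],
    [0,0,0],
    [0,0,0],
  ],
)

```text
time_s: 4.95
position: [0.4923, 0.0353, 0.1405]
ee_rot: [-0.0, 1.0, 0.008, -0.0]
contact_force: [-0.9, -0.2, 0.7]
width: -0.0001
```

```bash
python3 - <<'E'
from h import *
o=st()
c=capture('scene'); p=P.copy();p[4]=.8; overlay(c,p,'s3',(190,70,430,340),3)
E
```

```text
t 4.95 case TCP mm [[-29.9 -68.2 140.5]] F [-0.9 -0.2  0.7] w -7.079545580407062e-05 tool [[1.0, 0.016, -0.0], [0.016, -1.0, 0.0], [-0.0, -0.0, -1.0]]
```

View pics/s3.png

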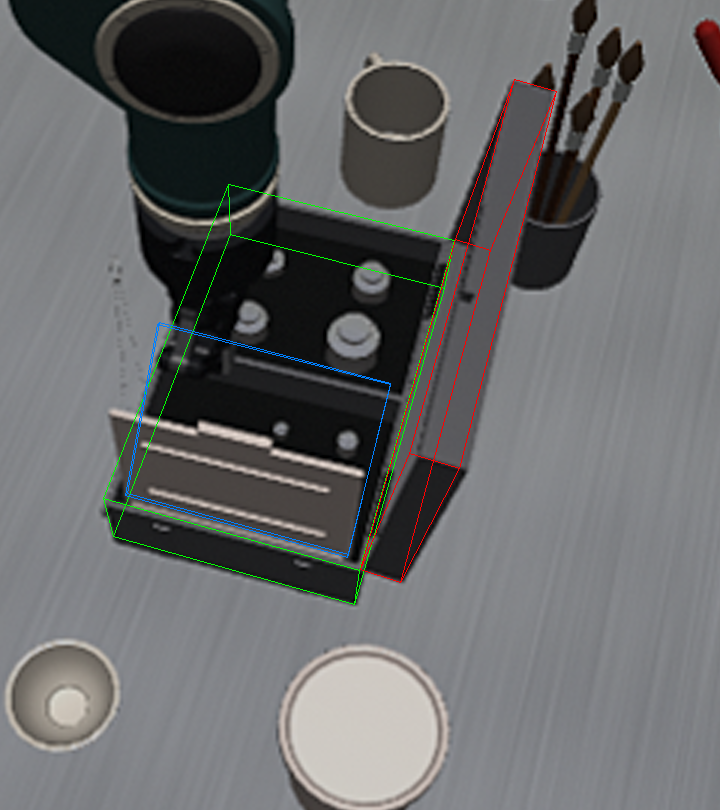

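```bash
python3 - <<'E'
from h import *
o=get_obs(); Rt=Q(o).as_matrix(); p=np.array(o['position'])
for n,sz in(('scene',3),('side',3)):
    c=capture(n); im=cv2.resize(c['img'][:,:,::-1],None,fx=3,fy=3)
    for d,col in(((0,0,.008),(0,0,255)),((0,0,0),(0,255,0)),((0,0,-.065),(255,0,0)),((.0,.0145,.008),(0,255,255)),((0,-.0145,.008),(255,255,0))):
        u=proj(c,p+Rt@np.array(d))[0]*3; cv2.circle(im,tuple(np.int32(u)),4,col,-1); print(n,u/3)
    x0,y0=(190,70) if n=='scene' else (180,90)
    cv2.imwrite(f'pics/t_{n}.png',im[y0*3:y0*3+600,x0*3:x0*3+720])
E
```

```text
scene [262.35372471 197.46783799]
scene [262.23657159 195.41891329]
scene [261.20930816 177.44184723]
scene [260.08299182 203.64690101]
scene [264.59001822 191.38299055]
side [256.07144484 210.22842114]
side [255.91572765 207.96566456]
side [254.60168941 188.79351523]
side [257.37916346 214.16510089]
side [254.78478868 206.35390184]
```

View pics/t_scene.png

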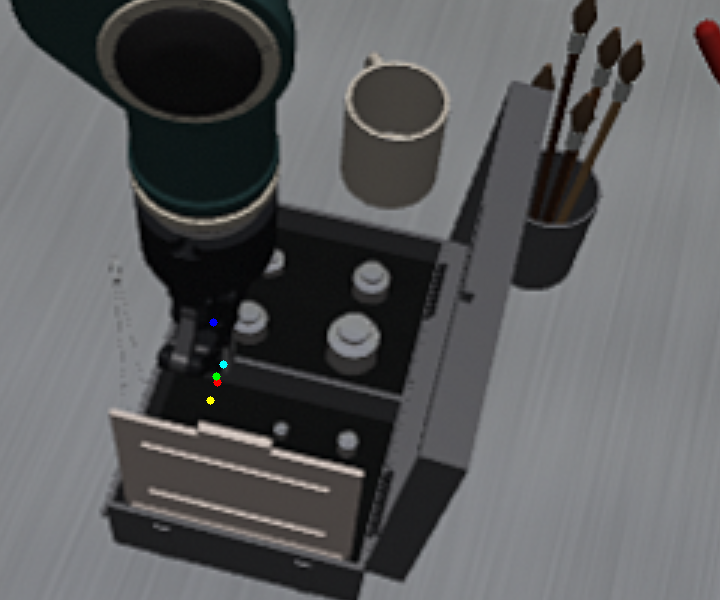

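View pics/t_side.png

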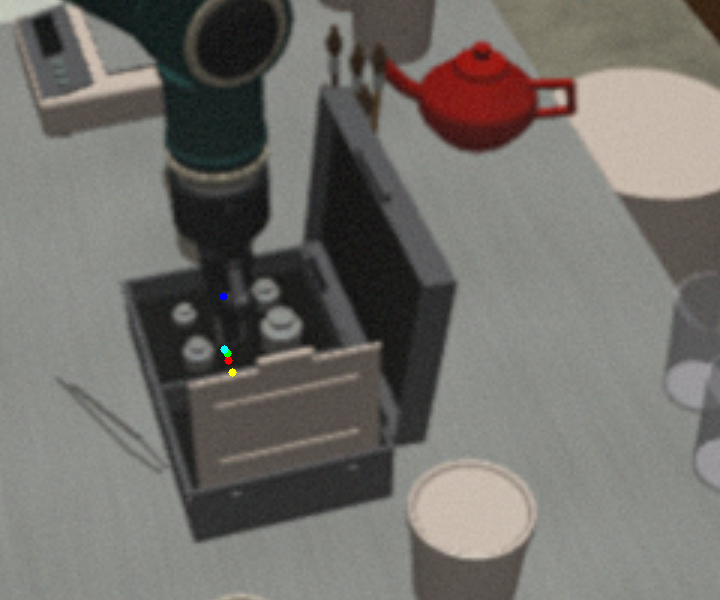

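```bash
python3 - <<'E'
from h import *
o=get_obs(); Rt=Q(o).as_matrix(); p=np.array(o['position'])
out=[]
for n in('scene','side','wrist'):
    c=capture(n); im=c['img'][:,:,::-1].astype(float)
    im=np.uint8(255*np.clip(im/255,0,1)**.45)
    u=proj(c,p+Rt@np.array((0,0,.008)))[0]; print(n,u)
    if n!='wrist':
        x0,y0=int(u[0])-35,int(u[1])-50; im=im[y0:y0+75,x0:x0+75]; im=cv2.resize(im,(395,395),interpolation=cv2.INTER_CUBIC); s=395/75; cv2.circle(im,(int((u[0]-x0)*s),int((u[1]-y0)*s)),3,(0,0,255),-1); out.append(im)
    else: cv2.imwrite('pics/w3.png',im)
cv2.imwrite('pics/z3.png',np.hstack(out))
E
```

```text
scene [262.26001935 197.97171458]
side [256.34071174 210.37892897]
wrist [284.65605041 247.86236384]
```

View pics/z3.png

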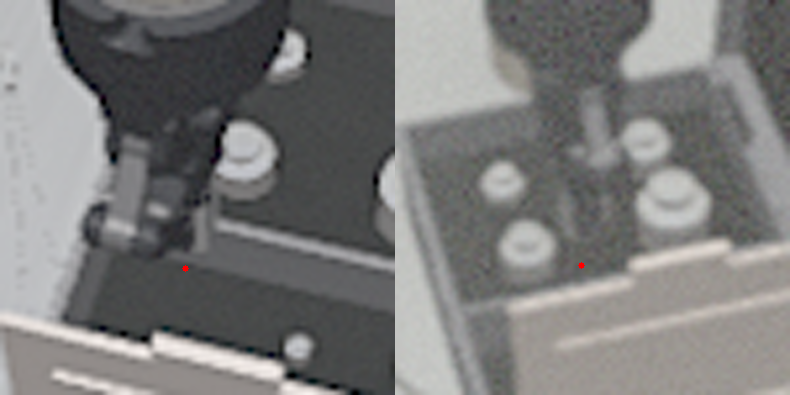

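View pics/w3.png

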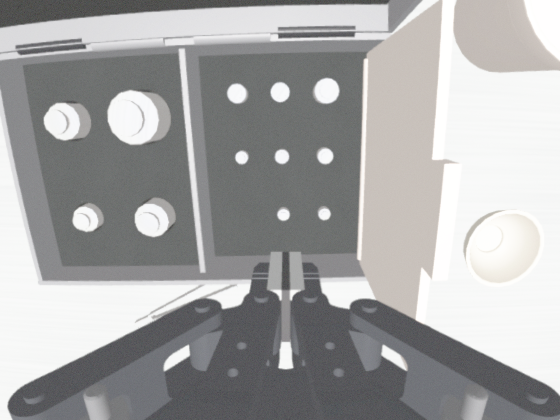

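```bash
python3 - <<'E'
from h import *
import pickle
c=capture('wrist'); overlay(c,P,'ow3')
o=get_obs();Rt=Q(o).as_matrix(); p=np.array(o['position'])
for d in(-.02,-.01,0,.008): print(d,proj(c,p+Rt@np.array([[0,0,d],[.011,0,d],[-.011,0,d]]).T.reshape(3,-1)[:,0] if 0 else (p+(Rt@np.array([[0,0,d],[.011,0,d],[-.011,0,d]]).T).T)).round(0).tolist())
pickle.dump((c,o),open('c3.pkl','wb'))
E
```

```text
-0.02 [[286.0, 271.0], [287.0, 249.0], [286.0, 292.0]]
-0.01 [[286.0, 262.0], [286.0, 241.0], [286.0, 282.0]]
0 [[286.0, 253.0], [286.0, 234.0], [286.0, 272.0]]
0.008 [[286.0, 247.0], [286.0, 228.0], [286.0, 266.0]]
```

View pics/ow3.png

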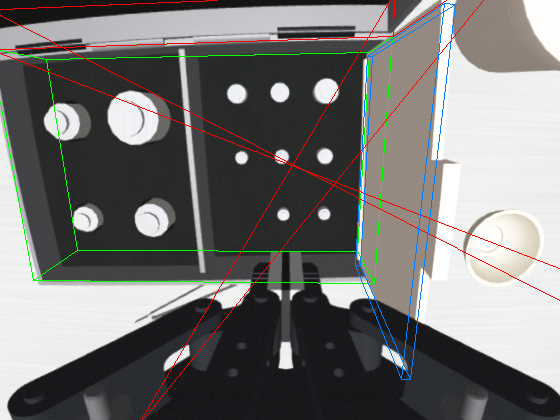

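Call:
drive_tool(
  dp=[
    [0,0,-3.5],
    [0,0,-7],
    [0,0,-8],
    [0,4,-8],
    [0,8,-8],
    [0,11.5,-8],
    [0,12.5,-6],
    [0,12.5,-2.5],
    [0,12.5,0.2],
    [0,12.5,0.2],
  ],
  rot=[
    [0,0,0],
    [0,0,0],
    [0,0,0],
    [0,0,0],
    [0,0,0],
    [0,0,0],
    [0,0,0],
    [0,0,0],
    [0,0,0],
    [0,0,0],
  ],
)

```text
time_s: 6.3
position: [0.491, -0.0908, 0.1356]
ee_rot: [-0.001, 1.0, 0.007, -0.004]
contact_force: [-0.9, 0.9, -0.6]
width: -0.0
```

Call:
drive_tool(
  dp=[
    [0,-2.5,0],
    [0,-4.5,0],
    [0,-5.5,0.0],
    [0,-6.5,0.0],
    [0,-7.5,0.0],
    [0,-8.5,0.0],
    [0,-8.5,0.0],
  ],
  rot=[
    [0,0,0],
    [0,0,0],
    [0,0,0],
    [0,0,0],
    [0,0,0],
    [0,0,0],
    [0,0,0],
  ],
)

```text
time_s: 7.0
position: [0.493, -0.0041, 0.1393]
ee_rot: [-0.0, 1.0, 0.009, 0.0]
contact_force: [-0.3, 0.6, 0.1]
width: -0.0002
```

```bash
cat >> h.py <<'E'
def look(nm,gamma=.5,p=None,dots=True):
    o=get_obs(); Rt=Q(o).as_matrix(); pp=np.array(o['position']); out=[]
    for n,(x0,y0) in(('scene',(210,80)),('side',(200,110))):
        c=capture(n); im=np.uint8(255*(c['img'][:,:,::-1]/255.)**gamma); c2=dict(c); 
        if p is not None:
            c2['img']=im[:,:,::-1]; overlay(c2,p,'tmp'); im=cv2.imread('pics/tmp.png')
        im=cv2.resize(im[y0:y0+200,x0:x0+132],None,fx=3,fy=3,interpolation=cv2.INTER_CUBIC)
        if dots:
            u=proj(c,pp+Rt@np.array((0,0,.008)))[0]; cv2.circle(im,tuple(np.int32((u-[x0,y0])*3)),3,(0,0,255),-1)
        out.append(im)
    cv2.imwrite(f'pics/{nm}.png',np.hstack(out))
E
python3 - <<'E'
from h import *
st(); look('l4')
E
```

```text
t 7.0 case TCP mm [[ -29.7 -107.6  139.3]] F [-0.3  0.6  0.1] w -0.00015267260244722933 tool [[1.0, 0.017, 0.0], [0.017, -1.0, 0.001], [0.0, -0.001, -1.0]]
```

View pics/l4.png

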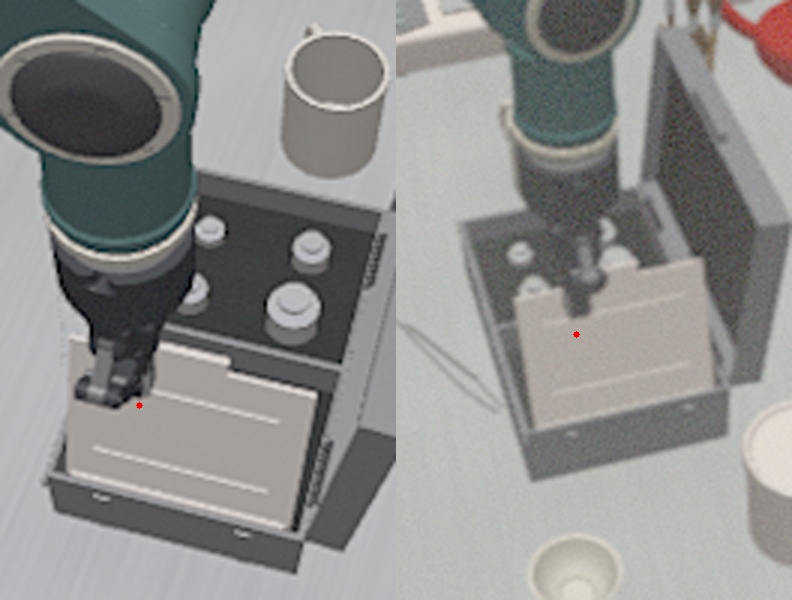

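```bash
cat >> h.py <<'E'
def fitflap(c1,c2,cor):  # scene L,R ; side L,R pixels of plate edge corners (outer face)
    def f(q):
        X=case2w(P,flappt(q[0],[[-.079,-.004,.056],[.079,-.004,.056]]))
        return np.concatenate([(proj(c1,X)-cor[:2]).ravel(),(proj(c2,X)-cor[2:]).ravel()])
    r=least_squares(f,[.8]); return r.x[0],f(r.x).round(1)
E
python3 - <<'E'
from h import *
c1,c2=capture('scene'),capture('side')
a,res=fitflap(c1,c2,np.array([[233.3,193.3],[315.3,211],[240,209],[302.3,196.7]])); print(a,res)
o=st()
# where is the face at finger's leading side y=-.1076+.0145
y=-.1076+.0145
for r in (.07,.08,.09,.1): 
    n=np.array([-np.sin(a),np.cos(a)]);print(r,np.array([-.128,.054])+r*np.array([np.cos(a),np.sin(a)])+.002*n)
E
```

```text
1.2662446037480275 [-0.5 -2.  -0.6  2.  -1.9  0.1 -1.3  0.1]
t 7.2 case TCP mm [[ -29.8 -109.5  139.1]] F [-0.7 -0.5  0.1] w -5.841357402915915e-05 tool [[1.0, 0.015, -0.0], [0.015, -1.0, -0.0], [-0.0, 0.0, -1.0]]
0.07 [-0.10891737  0.12137843]
0.08 [-0.10591872  0.13091825]
0.09 [-0.10292006  0.14045806]
0.1 [-0.09992141  0.14999788]
```

```bash
python3 - <<'E'
from h import *
o=st()
def tcp(a,r=.104,off=.002,hw=.010,tip=-.010):
    n=np.array([-np.sin(a),np.cos(a)]); u=np.array([np.cos(a),np.sin(a)])
    p=np.array([-.128,.054])+r*u+off*n
    return [-.03,p[0]-hw,p[1]+tip]
A=np.arange(1.2,-.05,-.1)
for a,d in zip(A,go([tcp(a) for a in A],o)[0]): print(round(a,2),np.round(tcp(a),4),d)
E
```

```text
t 7.2 case TCP mm [[ -29.8 -109.5  139.1]] F [-0.7 -0.5  0.1] w -5.841357402915915e-05 tool [[1.0, 0.015, -0.0], [0.015, -1.0, -0.0], [-0.0, 0.0, -1.0]]
1.2 [-0.03   -0.1022  0.1417] [-0.02 -0.73 -0.26]
1.1 [-0.03   -0.0926  0.1376] [-0.02 -1.69  0.15]
1.0 [-0.03   -0.0835  0.1326] [-0.02 -2.6   0.65]
0.9 [-0.03   -0.0749  0.1267] [-0.02 -3.46  1.23]
0.8 [-0.03  -0.067  0.12 ] [-0.02 -4.25  1.91]
0.7 [-0.03   -0.0597  0.1125] [-0.02 -4.97  2.65]
0.6 [-0.03   -0.0533  0.1044] [-0.02 -5.62  3.47]
0.5 [-0.03   -0.0477  0.0956] [-0.02 -6.18  4.34]
0.4 [-0.03   -0.043   0.0863] [-0.03 -6.65  5.27]
0.3 [-0.03   -0.0392  0.0766] [-0.03 -7.03  6.24]
0.2 [-0.03   -0.0365  0.0666] [-0.03 -7.3   7.24]
0.1 [-0.03   -0.0347  0.0564] [-0.03 -7.48  8.27]
-0.0 [-0.03  -0.034  0.046] [-0.03 -7.55  9.3 ]
```

Call:
drive_tool(
  dp=[
    [0,-0.8,0.0],
    [0,-1.7,0.2],
    [0,-2.6,0.7],
    [0,-3.5,1.2],
    [0,-4.3,1.9],
    [0,-5.0,2.7],
    [0,-5.6,3.5],
    [0,-5.6,3.5],
  ],
  rot=[
    [0,0,0],
    [0,0,0],
    [0,0,0],
    [0,0,0],
    [0,0,0],
    [0,0,0],
    [0,0,0],
    [0,0,0],
  ],
)

```text
time_s: 8.0
position: [0.491, 0.0515, 0.1026]
ee_rot: [-0.0, 1.0, 0.009, -0.001]
contact_force: [-0.3, -0.1, -0.3]
width: 0.0
```

```bash
python3 - <<'E'
from h import *
st(); p=P.copy(); p[4]=.6; look('l5',p=p)
E
```

```text
t 8.0 case TCP mm [[-30.9 -52.  102.6]] F [-0.3 -0.1 -0.3] w 2.530855182514062e-05 tool [[1.0, 0.017, -0.003], [0.017, -1.0, 0.0], [-0.003, -0.0, -1.0]]
```

View pics/l5.png

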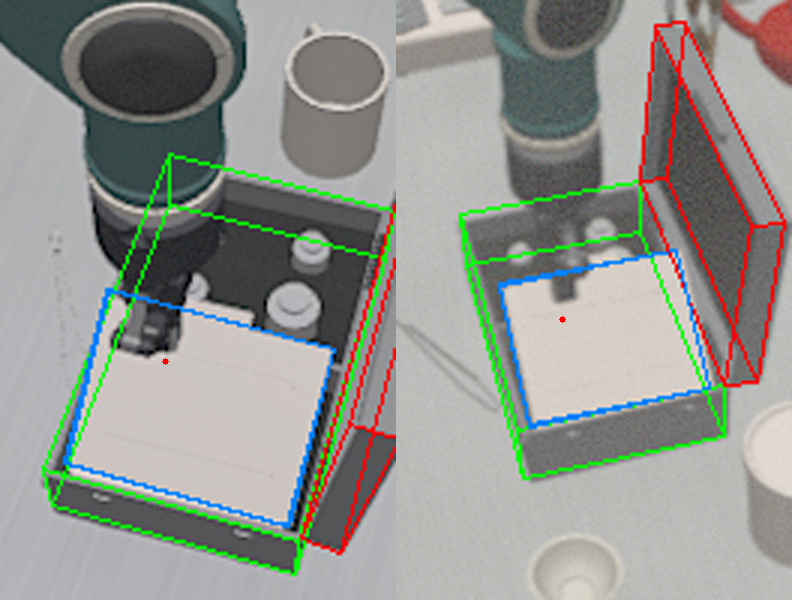

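Call:
drive_tool(
  dp=[
    [0,-0.3,0.5],
    [0,-0.6,0.9],
    [0,-0.9,1.4],
    [0,-1.1,1.8],
    [0,-1.3,2.3],
    [0,-1.4,2.8],
    [0,-1.6,3.3],
    [0,-1.7,3.8],
    [0,-1.8,4.3],
    [0,-1.9,4.8],
  ],
  rot=[
    [0,0,0],
    [0,0,0],
    [0,0,0],
    [0,0,0],
    [0,0,0],
    [0,0,0],
    [0,0,0],
    [0,0,0],
    [0,0,0],
    [0,0,0],
  ],
)

```text
time_s: 9.1
position: [0.4917, 0.0695, 0.0556]
ee_rot: [0.0, 1.0, 0.008, -0.0]
contact_force: [-0.4, -0.4, 0.3]
width: -0.0
```

Call:
drive_tool(
  dp=[
    [0,0,0.3],
    [0,0,0.5],
    [0,0,0.7],
    [0,0,0.8],
  ],
  rot=[
    [0,0,0],
    [0,0,0],
    [0,0,0],
    [0,0,0],
  ],
)

```text
time_s: 9.5
position: [0.4918, 0.0693, 0.048]
ee_rot: [0.0, 1.0, 0.008, 0.0]
contact_force: [0.5, -0.2, 0.7]
width: -0.0
```

```bash
python3 - <<'E'
from h import *
st(); p=P.copy(); p[4]=.0; look('l6',p=p)
E
```

```text
t 9.5 case TCP mm [[-29.8 -34.1  48. ]] F [ 0.5 -0.2  0.7] w -3.0455745709693972e-05 tool [[1.0, 0.015, 0.0], [0.015, -1.0, -0.0], [0.0, 0.0, -1.0]]
```

View pics/l6.png

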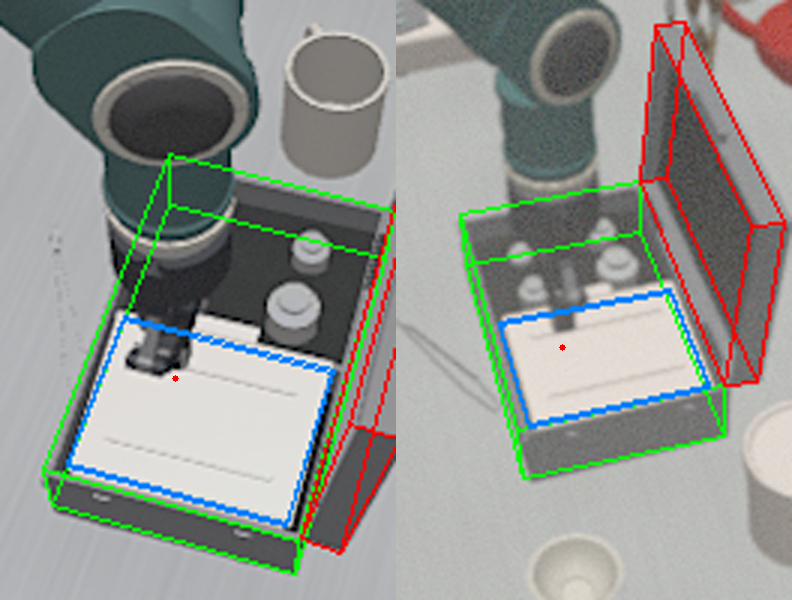

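Call:
drive_tool(
  dp=[
    [0,0,0.2],
    [0,0,0.4],
    [0,0,0.4],
  ],
  rot=[
    [0,0,0],
    [0,0,0],
    [0,0,0],
  ],
)

```text
time_s: 9.9
position: [0.4917, 0.0693, 0.0438]
ee_rot: [0.0, 1.0, 0.008, -0.0]
contact_force: [0.8, 0.7, -0.6]
width: 0.0002
```

Call:
drive_tool(
  dp=[
    [0,0,0.2],
    [0,0,0.4],
    [0,0,0.4],
  ],
  rot=[
    [0,0,0],
    [0,0,0],
    [0,0,0],
  ],
)

```text
time_s: 10.2
position: [0.4916, 0.0693, 0.0398]
ee_rot: [0.0, 1.0, 0.008, -0.0]
contact_force: [-0.7, 0.1, -0.6]
width: -0.0001
```

Call:
drive_tool(
  dp=[
    [0,0,0.1],
    [0,0,0.2],
    [0,0,0.3],
    [0,0,0.3],
  ],
  rot=[
    [0,0,0],
    [0,0,0],
    [0,0,0],
    [0,0,0],
  ],
)

```text
time_s: 10.6
position: [0.4917, 0.0694, 0.0369]
ee_rot: [0.0, 1.0, 0.008, -0.0]
contact_force: [-0.6, -0.4, -1.3]
width: 0.0001
```

```bash
python3 - <<'E'
from h import *
st(); p=P.copy(); p[4]=.0; look('l7',p=p)
E
```

```text
t 10.6 case TCP mm [[-29.9 -34.1  36.9]] F [-0.6 -0.4 -1.3] w 0.00011266466698974098 tool [[1.0, 0.016, -0.0], [0.016, -1.0, -0.0], [-0.0, 0.0, -1.0]]
```

View pics/l7.png

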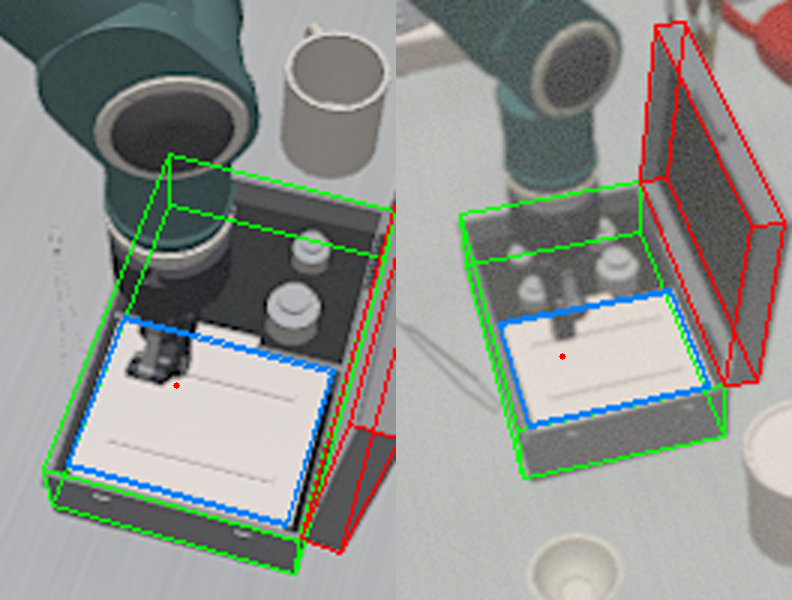

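Call:
drive_tool(
  dp=[
    [0,0,0.1],
    [0,0,0.2],
    [0,0,0.3],
    [0,0,0.3],
  ],
  rot=[
    [0,0,0],
    [0,0,0],
    [0,0,0],
    [0,0,0],
  ],
)

```text
time_s: 11.1
position: [0.4919, 0.0694, 0.0355]
ee_rot: [0.0, 1.0, 0.008, 0.0]
contact_force: [-4.1, -0.8, 16.7]
width: -0.0001
```

Call:
drive_tool(
  dp=[
    [0,0,-1],
    [0,0,-4],
    [0,0,-8.5],
    [0,0,-13],
    [0,1,-17.5],
    [0,2,-21.5],
    [1,3,-23.6],
    [5,4.6,-23.6],
    [9.5,4.6,-23.6],
    [9.5,4.6,-23.6],
  ],
  rot=[
    [0,0,0],
    [0,0,0],
    [0,0,0],
    [0,0,0],
    [0,0,0],
    [0,0,0],
    [0,0,0],
    [0,0,0],
    [0,0,0],
    [0,0,0],
  ],
)

```text
time_s: 12.1
position: [0.5913, 0.0238, 0.2689]
ee_rot: [-0.0, 1.0, 0.007, 0.0]
contact_force: [-0.1, 0.6, -0.5]
width: -0.0001
```

```bash
python3 - <<'E'
from h import *
st(); p=P.copy(); p[4]=.0; look('l8',p=p)
E
```

```text
t 12.1 case TCP mm [[ 69.  -81.2 268.9]] F [-0.1  0.6 -0.5] w -0.00011221288525160172 tool [[1.0, 0.013, 0.001], [0.013, -1.0, 0.001], [0.001, -0.001, -1.0]]
```

View pics/l8.png

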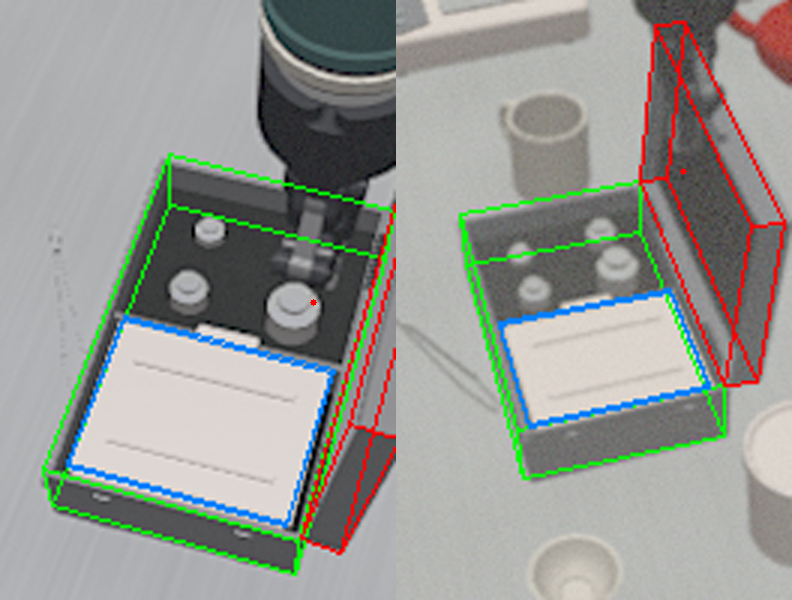

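Call:
drive_tool(
  dp=[
    [4,0,-0.3],
    [8,0,-0.3],
    [10.3,0,-0.3],
    [10.3,0,2],
    [10.3,0,4.5],
    [10.3,0,6.8],
    [10.3,0,6.8],
  ],
  rot=[
    [0,0,0],
    [0,0,0],
    [0,0,0],
    [0,0,0],
    [0,0,0],
    [0,0,0],
    [0,0,0],
  ],
)

```text
time_s: 12.9
position: [0.6872, 0.0265, 0.1987]
ee_rot: [0.0, 1.0, 0.008, -0.004]
contact_force: [-0.5, -0.5, 0.1]
width: -0.0004
```

```bash
python3 - <<'E'
from h import *
o=st()
for n in('scene','side'):
    c=capture(n); c['img']=np.uint8(255*(c['img']/255.)**.5)
    p=P.copy(); p[4]=0; overlay(c,p,'m9'+n,(250,60,450,260),3) if n=='scene' else overlay(c,p,'m9'+n,(230,60,430,260),3)
a=cv2.imread('pics/m9scene.png');b=cv2.imread('pics/m9side.png'); cv2.imwrite('pics/m9.png',cv2.resize(np.hstack([a[:,:],b]),(800,400)))
def tcp(a,r=.155,hw=.011,tip=-.021):
    q=lidpt(a,[.09-r,0,.0935])[0]; return [q[0]+hw,-.08,q[2]+tip]
A=np.arange(1.6,-.05,-.1)
for a,d in zip(A,go([tcp(a) for a in A],o)[0]): print(round(a,2),np.round(tcp(a),4),d)
E
```

```text
t 12.9 case TCP mm [[164.9 -80.  198.7]] F [-0.5 -0.5  0.1] w -0.0004436581070512506 tool [[1.0, 0.016, -0.007], [0.016, -1.0, -0.001], [-0.007, 0.0, -1.0]]
1.6 [ 0.1335 -0.08    0.1986] [-3.14 -0.    0.03]
1.5 [ 0.118  -0.08    0.2011] [-4.7  -0.   -0.21]
1.4 [ 0.1022 -0.08    0.202 ] [-6.27 -0.   -0.29]
1.3 [ 0.0865 -0.08    0.2013] [-7.84 -0.01 -0.21]
1.2 [ 0.0709 -0.08    0.1991] [-9.4  -0.01  0.03]
1.1 [ 0.0556 -0.08    0.1953] [-1.093e+01 -1.000e-02  4.100e-01]
1.0 [ 0.0408 -0.08    0.1901] [-1.241e+01 -1.000e-02  9.500e-01]
0.9 [ 0.0266 -0.08    0.1833] [-1.382e+01 -1.000e-02  1.640e+00]
0.8 [ 0.0131 -0.08    0.1752] [-1.517e+01 -1.000e-02  2.460e+00]
0.7 [ 0.0005 -0.08    0.1658] [-1.642e+01 -1.000e-02  3.410e+00]
0.6 [-0.0111 -0.08    0.1551] [-17.57  -0.02   4.48]
0.5 [-0.0216 -0.08    0.1434] [-18.61  -0.02   5.67]
0.4 [-0.0309 -0.08    0.1306] [-19.53  -0.02   6.95]
0.3 [-0.0388 -0.08    0.1171] [-2.032e+01 -2.000e-02  8.310e+00]
0.2 [-0.0453 -0.08    0.1027] [-2.096e+01 -2.000e-02  9.750e+00]
0.1 [-0.0504 -0.08    0.0878] [-2.146e+01 -2.000e-02  1.124e+01]
-0.0 [-0.054  -0.08    0.0725] [-2.180e+01 -2.000e-02  1.278e+01]
```

View pics/m9.png

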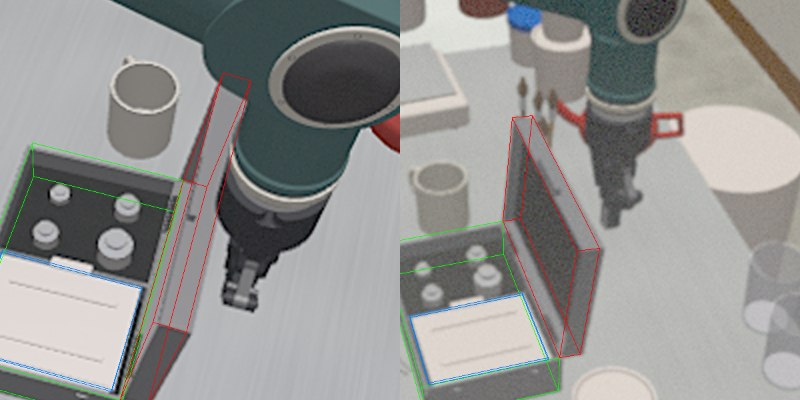

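Call:
drive_tool(
  dp=[
    [-0.8,0,0.3],
    [-1.6,0,0.4],
    [-2.4,0,0.4],
    [-3.1,0,0.4],
    [-3.9,0,0.3],
    [-4.7,0,0.2],
    [-5.5,0,0.1],
    [-5.5,0,0.1],
  ],
  rot=[
    [0,0,0],
    [0,0,0],
    [0,0,0],
    [0,0,0],
    [0,0,0],
    [0,0,0],
    [0,0,0],
    [0,0,0],
  ],
)

```text
time_s: 13.8
position: [0.6349, 0.0253, 0.2021]
ee_rot: [0.0, 1.0, 0.008, 0.001]
contact_force: [2.3, -0.4, 2.1]
width: 0.0003
```

```bash
cat >> h.py <<'E'
def look2(nm,p):
    out=[]
    for n,x0,y0 in(('scene',220,60),('side',210,90)):
        c=capture(n); c['img']=np.uint8(255*(c['img']/255.)**.5)
        overlay(c,p,'tmp',(x0,y0,x0+200,y0+200),2); out.append(cv2.imread('pics/tmp.png'))
    cv2.imwrite(f'pics/{nm}.png',np.hstack(out))
E
python3 - <<'E'
from h import *
o=st(); p=P.copy(); p[4]=0;p[3]=1.45; look2('l10',p)
E
```

```text
t 13.8 case TCP mm [[112.7 -80.4 202.1]] F [ 2.3 -0.4  2.1] w 0.000285815164823046 tool [[1.0, 0.015, 0.001], [0.015, -1.0, -0.0], [0.001, 0.001, -1.0]]
```

View pics/l10.png

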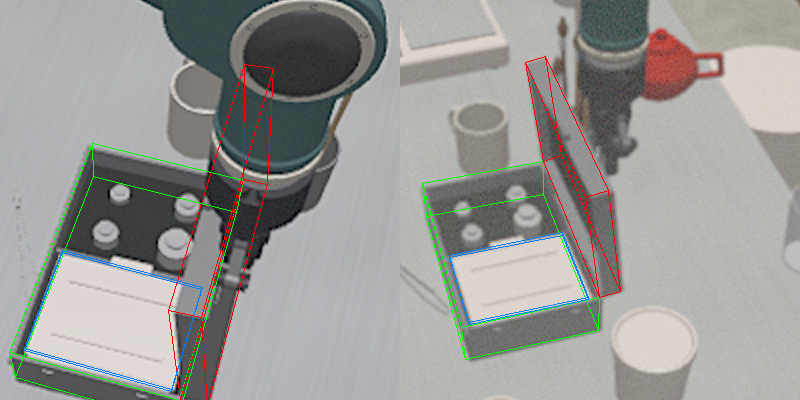

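Call:
drive_tool(
  dp=[
    [-0.8,0,0],
    [-1.6,0,0],
    [-2.4,0,0.1],
    [-3.1,0,0.2],
    [-3.9,0,0.3],
    [-4.7,0,0.5],
    [-5.4,0,0.7],
    [-6.2,0,0.9],
    [-6.9,0,1.2],
    [-7.6,0,1.5],
  ],
  rot=[
    [0,0,0],
    [0,0,0],
    [0,0,0],
    [0,0,0],
    [0,0,0],
    [0,0,0],
    [0,0,0],
    [0,0,0],
    [0,0,0],
    [0,0,0],
  ],
)

```text
time_s: 14.9
position: [0.5585, 0.0243, 0.1856]
ee_rot: [0.0, 1.0, 0.008, -0.0]
contact_force: [2.2, -3.3, 3.1]
width: -0.0002
```

```bash
python3 - <<'E'
from h import *
o=st(); p=P.copy(); p[4]=0;p[3]=.95; look2('l11',p)
def tcp(a,r=.155,hw=.011,tip=-.021):
    q=lidpt(a,[.09-r,0,.0935])[0]; return [q[0]+hw,-.08,q[2]+tip]
A=np.arange(1.0,-.02,-.05)
for a,d in zip(A,go([tcp(a) for a in A],o)[0]): print(round(a,2),np.round(tcp(a),4),d)
E
```

```text
t 14.9 case TCP mm [[ 36.2 -80.2 185.6]] F [ 2.2 -3.3  3.1] w -0.0002494645725636529 tool [[1.0, 0.015, -0.001], [0.015, -1.0, -0.0], [-0.001, 0.0, -1.0]]
1.0 [ 0.0408 -0.08    0.1901] [ 0.46 -0.02 -0.45]
0.95 [ 0.0336 -0.08    0.1869] [-0.26 -0.02 -0.13]
0.9 [ 0.0266 -0.08    0.1833] [-0.96 -0.02  0.23]
0.85 [ 0.0197 -0.08    0.1794] [-1.65 -0.02  0.62]
0.8 [ 0.0131 -0.08    0.1752] [-2.31 -0.02  1.04]
0.75 [ 0.0067 -0.08    0.1706] [-2.95 -0.02  1.5 ]
0.7 [ 0.0005 -0.08    0.1658] [-3.57 -0.02  1.99]
0.65 [-0.0054 -0.08    0.1606] [-4.16 -0.02  2.51]
0.6 [-0.0111 -0.08    0.1551] [-4.73 -0.02  3.05]
0.55 [-0.0165 -0.08    0.1494] [-5.27 -0.02  3.63]
0.5 [-0.0216 -0.08    0.1434] [-5.78 -0.02  4.23]
0.45 [-0.0264 -0.08    0.1371] [-6.26 -0.02  4.85]
0.4 [-0.0309 -0.08    0.1306] [-6.7  -0.02  5.5 ]
0.35 [-0.035 -0.08   0.124] [-7.12 -0.02  6.17]
0.3 [-0.0388 -0.08    0.1171] [-7.5  -0.02  6.86]
0.25 [-0.0423 -0.08    0.11  ] [-7.84 -0.02  7.57]
0.2 [-0.0453 -0.08    0.1027] [-8.15 -0.02  8.29]
0.15 [-0.0481 -0.08    0.0953] [-8.42 -0.02  9.03]
0.1 [-0.0504 -0.08    0.0878] [-8.66 -0.02  9.78]
0.05 [-0.0524 -0.08    0.0802] [-8.85 -0.02 10.55]
-0.0 [-0.054  -0.08    0.0725] [-9.01 -0.02 11.32]
```

View pics/l11.png

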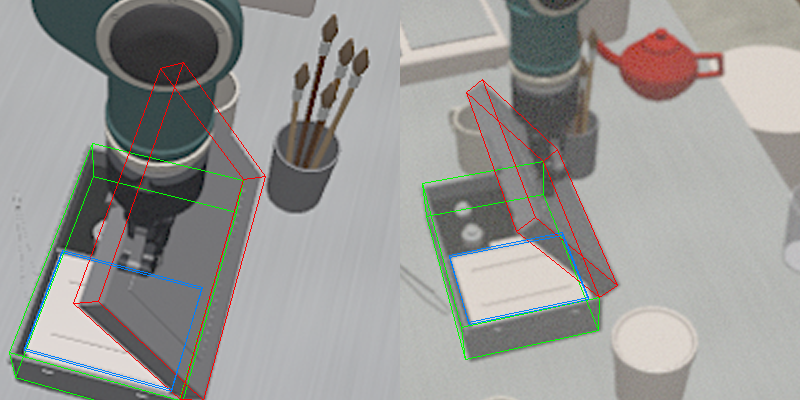

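Call:
drive_tool(
  dp=[
    [-0.7,0,0.3],
    [-1.4,0,0.7],
    [-2.1,0,1.1],
    [-2.7,0,1.6],
    [-3.3,0,2.1],
    [-3.9,0,2.6],
    [-4.5,0,3.1],
    [-5.0,0,3.7],
    [-5.5,0,4.3],
    [-6.0,0,4.9],
  ],
  rot=[
    [0,0,0],
    [0,0,0],
    [0,0,0],
    [0,0,0],
    [0,0,0],
    [0,0,0],
    [0,0,0],
    [0,0,0],
    [0,0,0],
    [0,0,0],
  ],
)

```text
time_s: 16.0
position: [0.4987, 0.0234, 0.1363]
ee_rot: [0.0, 1.0, 0.008, -0.0]
contact_force: [1.5, -1.6, 1.8]
width: 0.0003
```

```bash
python3 - <<'E'
from h import *
o=st(); p=P.copy(); p[4]=0;p[3]=.43; look2('l12',p)
def tcp(a,r=.155,hw=.011,tip=-.021):
    q=lidpt(a,[.09-r,0,.0935])[0]; return [q[0]+hw,-.08,q[2]+tip]
A=np.arange(.45,-.02,-.05)
for a,d in zip(A,go([tcp(a) for a in A],o)[0]): print(round(a,2),np.round(tcp(a),4),d)
E
```

```text
t 16.0 case TCP mm [[-23.6 -80.2 136.3]] F [ 1.5 -1.6  1.8] w 0.00025548215530669173 tool [[1.0, 0.015, -0.001], [0.015, -1.0, -0.0], [-0.001, 0.0, -1.0]]
0.45 [-0.0264 -0.08    0.1371] [-0.28 -0.02 -0.08]
0.4 [-0.0309 -0.08    0.1306] [-0.72 -0.02  0.57]
0.35 [-0.035 -0.08   0.124] [-1.14 -0.02  1.24]
0.3 [-0.0388 -0.08    0.1171] [-1.52 -0.02  1.93]
0.25 [-0.0423 -0.08    0.11  ] [-1.86 -0.02  2.64]
0.2 [-0.0453 -0.08    0.1027] [-2.17 -0.02  3.36]
0.15 [-0.0481 -0.08    0.0953] [-2.44 -0.02  4.1 ]
0.1 [-0.0504 -0.08    0.0878] [-2.68 -0.02  4.85]
0.05 [-0.0524 -0.08    0.0802] [-2.87 -0.02  5.62]
0.0 [-0.054  -0.08    0.0725] [-3.03 -0.02  6.39]
```

View pics/l12.png

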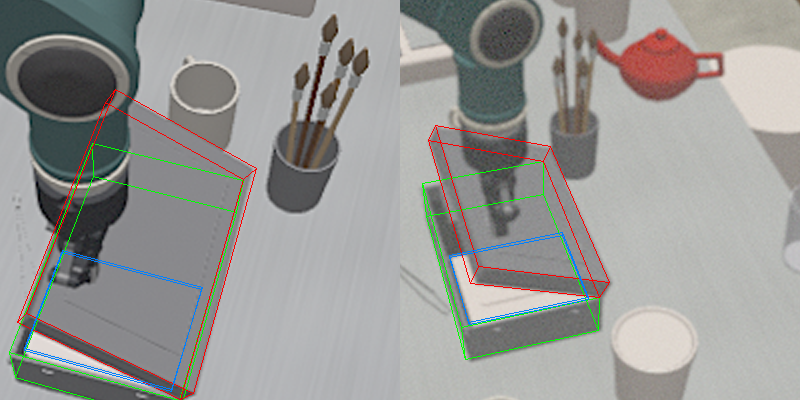

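Call:
drive_tool(
  dp=[
    [-0.5,0,0.5],
    [-0.9,0,1.1],
    [-1.3,0,1.7],
    [-1.6,0,2.3],
    [-1.9,0,2.9],
    [-2.1,0,3.4],
    [-2.3,0,3.9],
    [-2.5,0,4.4],
    [-2.6,0,4.8],
    [-2.7,0,5.2],
  ],
  rot=[
    [0,0,0],
    [0,0,0],
    [0,0,0],
    [0,0,0],
    [0,0,0],
    [0,0,0],
    [0,0,0],
    [0,0,0],
    [0,0,0],
    [0,0,0],
  ],
)

```text
time_s: 17.1
position: [0.4719, 0.023, 0.0846]
ee_rot: [0.0, 1.0, 0.008, -0.001]
contact_force: [0.8, 0.2, 1.9]
width: 0.0004
```

Call:
drive_tool(
  dp=[
    [0,0,0.2],
    [0,0,0.4],
    [0,0,0.6],
    [0,0,0.8],
    [0,0,0.8],
  ],
  rot=[
    [0,0,0],
    [0,0,0],
    [0,0,0],
    [0,0,0],
    [0,0,0],
  ],
)

```text
time_s: 17.6
position: [0.4725, 0.0232, 0.0768]
ee_rot: [-0.0, 1.0, 0.008, -0.0]
contact_force: [0.5, 0.4, 0.4]
width: 0.0001
```

Call:
drive_tool(
  dp=[
    [0,0,0.1],
    [0,0,0.2],
    [0,0,0.3],
    [0,0,0.4],
    [0,0,0.4],
  ],
  rot=[
    [0,0,0],
    [0,0,0],
    [0,0,0],
    [0,0,0],
    [0,0,0],
  ],
)

```text
time_s: 18.1
position: [0.4723, 0.0231, 0.0734]
ee_rot: [0.0, 1.0, 0.008, -0.0]
contact_force: [-2.3, 0.0, 6.2]
width: 0.0002
```

```bash
python3 - <<'E'
from h import *
o=st(); p=P.copy(); p[4]=0;p[3]=0; look2('l13',p)
E
```

```text
t 18.1 case TCP mm [[-50.  -80.   73.4]] F [-2.3  0.   6.2] w 0.00023999003569389276 tool [[1.0, 0.016, -0.0], [0.016, -1.0, -0.0], [-0.0, 0.0, -1.0]]
```

View pics/l13.png

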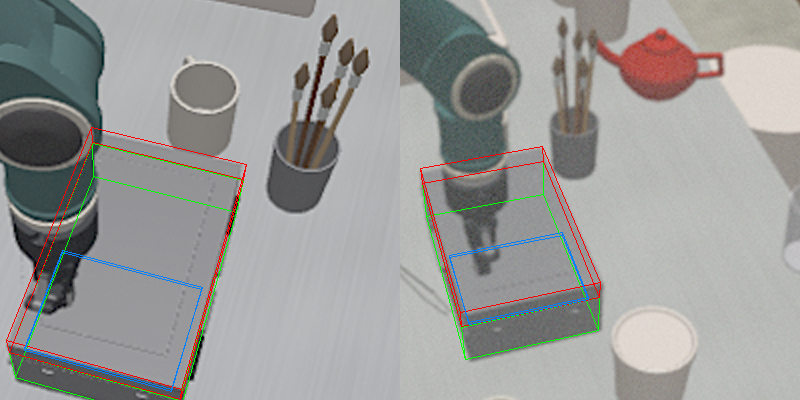

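Call:
drive_tool(
  dp=[
    [0,0,0.1],
    [0,0,0.1],
    [0,0,0.1],
  ],
  rot=[
    [0,0,0],
    [0,0,0],
    [0,0,0],
  ],
)

```text
time_s: 18.5
position: [0.4723, 0.0231, 0.0733]
ee_rot: [0.0, 1.0, 0.008, -0.0]
contact_force: [-6.2, -0.7, 16.5]
width: 0.0002
```

Call:
drive_tool(
  dp=[
    [0,0,0.05],
    [0,0,0.1],
    [0,0,0.1],
  ],
  rot=[
    [0,0,0],
    [0,0,0],
    [0,0,0],
  ],
)

```text
time_s: 18.8
position: [0.4723, 0.0231, 0.0732]
ee_rot: [0.001, 1.0, 0.008, -0.0]
contact_force: [-10.7, -0.1, 26.0]
width: -0.0001
```

Call:
drive_tool(
  dp=[
    [0,0,-0.3],
    [0,0,-1.5],
    [0,0,-4.5],
    [0,0,-9],
    [0,0,-13.5],
    [-3,4,-16],
    [-5,8,-16],
    [-5,12,-16],
    [-5,12,-16],
  ],
  rot=[
    [0,0,0],
    [0,0,0],
    [0,0,0],
    [0,0,0],
    [0,0,0],
    [0,0,0],
    [0,0,0],
    [0,0,0],
    [0,0,0],
  ],
)

```text
time_s: 19.7
position: [0.4239, -0.103, 0.2321]
ee_rot: [0.001, 1.0, 0.003, 0.001]
contact_force: [-0.2, 0.8, 0.0]
width: 0.0001
```

```bash
python3 - <<'E'
from h import *
o=st(); p=P.copy(); p[4]=0;p[3]=0
out=[]
for n,x0,y0 in(('scene',200,90),('side',190,130)):
    c=capture(n); c['img']=np.uint8(255*(c['img']/255.)**.5)
    overlay(c,p,'tmp',(x0,y0,x0+132,y0+180),3); out.append(cv2.imread('pics/tmp.png'))
    cv2.imwrite('pics/raw_'+n+'.png',cv2.resize(c['img'][y0:y0+180,x0:x0+132,::-1],None,fx=3,fy=3,interpolation=cv2.INTER_CUBIC))
    print([(np.round(d['pixel'],1),round(d['score'],2)) for d in landmark_of(c,'lid_edge')[:2]],proj(c,case2w(p,LE)))
cv2.imwrite('pics/l14.png',np.hstack(out))
cv2.imwrite('pics/l14r.png',np.hstack([cv2.imread('pics/raw_scene.png'),cv2.imread('pics/raw_side.png')]))
E
```

```text
t 19.7 case TCP mm [[-100.3 -205.4  232.1]] F [-0.2  0.8  0. ] w 0.00013503478071502404 tool [[1.0, 0.007, 0.002], [0.007, -1.0, -0.002], [0.002, 0.002, -1.0]]
[(array([243.1, 174.3]), 0.72)] [[245.98021154 173.23431277]]
[(array([229.5, 205.3]), 0.85)] [[229.34620087 207.55956132]]
```

View pics/l14.png

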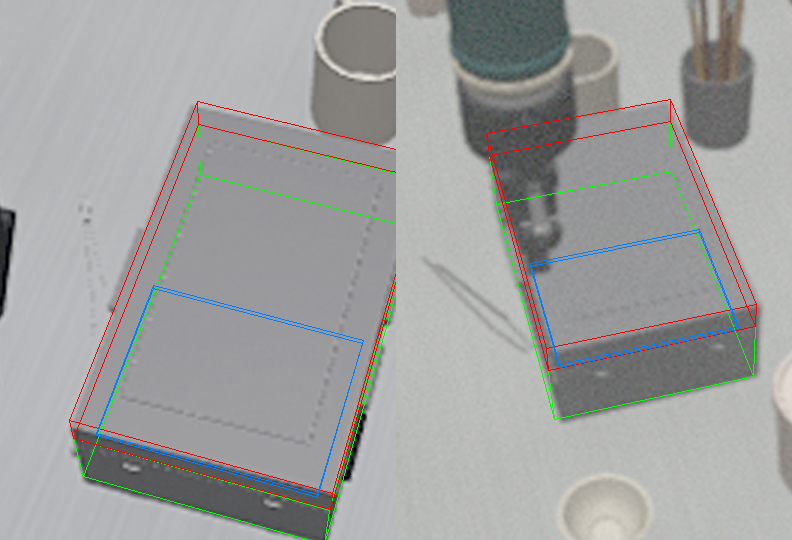

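View pics/l14r.png

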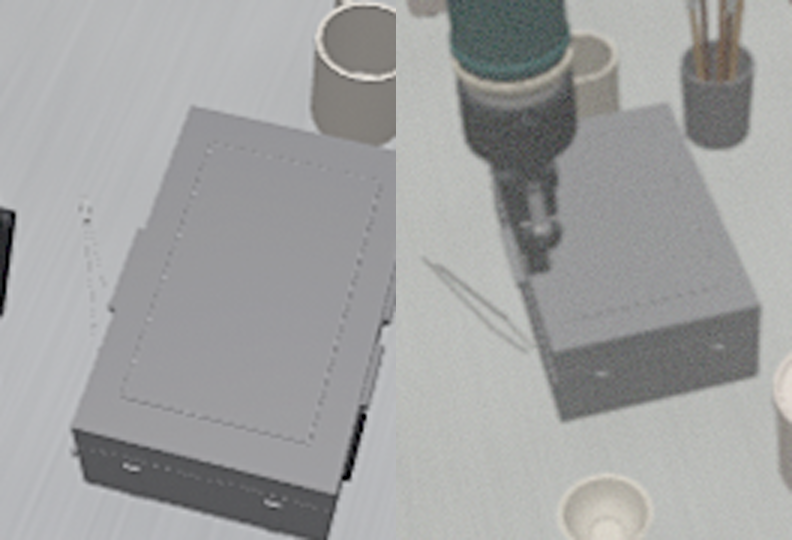

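```bash
python3 - <<'E'
from h import *
c=capture('wrist'); c['img']=np.uint8(255*(c['img']/255.)**.5); save(c,'w15')
E
```

```text
(no output)
```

View pics/w15.png

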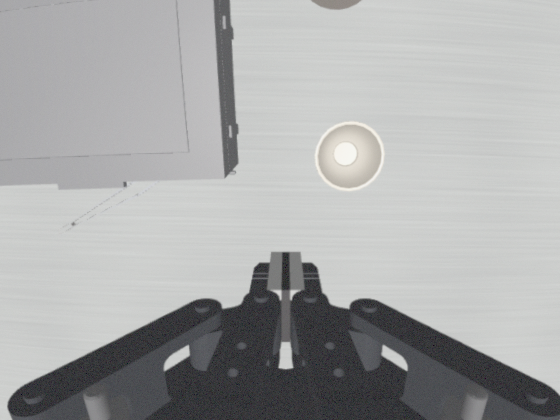

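Call:
drive_tool(
  dp=[
    [0.6,2,0],
    [1.2,4,0.5],
    [1.8,6,1],
    [2.4,8,2],
    [3,10,3],
    [3,10,4],
    [3,10,4],
  ],
  rot=[
    [8,0,0],
    [16,0,0],
    [24,0,0],
    [32,0,0],
    [40,0,0],
    [45,0,0],
    [45,0,0],
  ],
)

```text
time_s: 20.65
position: [0.4545, -0.1983, 0.1868]
ee_rot: [-0.385, 0.923, 0.004, -0.005]
contact_force: [-0.3, 0.1, 0.0]
width: -0.0003
```

```bash
python3 - <<'E'
from h import *
st(); c=capture('wrist'); c['img']=np.uint8(255*(c['img']/255.)**.5); save(c,'w16')
import pickle; pickle.dump(c,open('w16.pkl','wb'))
p=P.copy(); p[3:]=0; overlay(c,p,'w16o')
E
```

```text
t 20.65 case TCP mm [[ -71.2 -301.1  186.8]] F [-0.3  0.1  0. ] w -0.0002626269336610368 tool [[1.0, 0.004, -0.013], [0.012, -0.703, 0.711], [-0.007, -0.711, -0.703]]
```

View pics/w16.png

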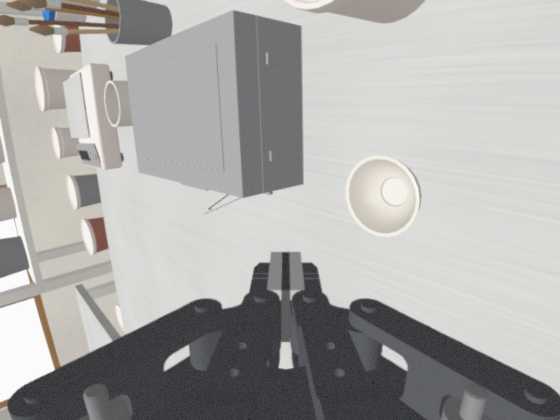

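```bash
python3 - <<'E'
from h import *; import pickle
c=pickle.load(open('w16.pkl','rb')); im=c['img'][10:210,200:330,::-1]
cv2.imwrite('pics/w16z.png',cv2.resize(im,None,fx=3,fy=3,interpolation=cv2.INTER_CUBIC)) 
E
```

```text
(no output)
```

View pics/w16z.png

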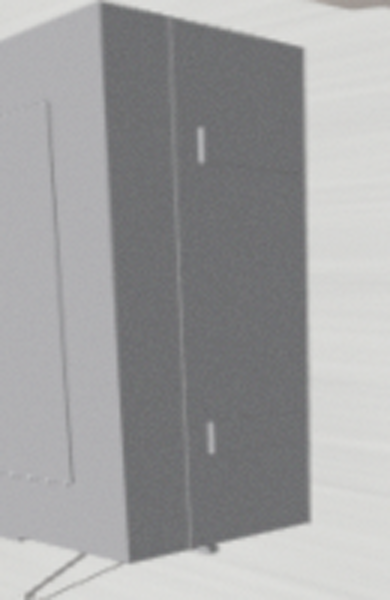

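```bash
python3 - <<'E'
from h import *
print(sign_off()); st()
E
```

```text
the job is handed in; nothing more can be done
None
the job is handed in; nothing more can be done
```

I pushed the flap flat over the small weights first, then pushed the lid over slowly and pressed it shut. I handed the job in at about 20.7 s with the hand clear of everything.

**Last checks:**
- **Flap:** pressing met a hard stop at about 17 N. After the hand lifted, the flap stayed flat, matching the model drawn over both camera views.
- **Lid:** at the end it stopped moving while the force rose from 6 to 26 N. A tilted wrist picture shows a thin seam of the same width from back to front, and the lid stayed there after release.
- **Weights and bench items:** the four loose weights were in their places in the last pictures before the lid covered them. I saw no contact with the mug, tub, jar, dish or forceps, and they looked unmoved wherever they showed in the later pictures. I did not re-measure their positions.

**What disagreed:**
- **First flap push missed:** the fingers passed over the flap without touching it. The shut fingertips turned out to sit about 20 mm behind the TCP, not 8 mm ahead as the description says. I corrected for this from the pictures and by feel.
- **Final overlay:** the model drawn over the scene and side pictures was 2–3 pixels off on the shut lid. I put this down to calibration and my estimate of the case's position, not a gap, because the seam is even.

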